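Set and lock the airbrush compressor's regulator

TASK

On the small grey airbrush compressor, turn the black regulator knob clockwise until its white pointer is in the green arc of the dial; keeping a light upward pull of about 10 N, never above 15 N while the lock is shut, turn it slowly within the arc until you feel the hidden lock slot, which may be anywhere in the arc. Then pull the knob fully up so that it locks, let go, and leave the things around it alone.

Things in the scene. Friction and masses are not known exactly. Their poses are not given: they have to be found in the camera images.
- knob_grip (a point): The knob: a black upright bar (48 mm long, 16 mm wide, 34 mm high, free on both long sides) on a round skirt (52 mm across, 10 mm high, its top 19 mm below this point). This point is on the vertical turning axis, 13 mm below the bar's top. Its x axis runs along the bar towards the white pointer, z up. It rises with the knob.
- pointer_tip (a point): End of the white pointer line, on the rim of the knob's skirt, 26 mm from the turning axis.
- dial_centre (a point): Centre of the white dial face (85 mm across) on top of the compressor, on the turning axis; with the knob down the face is 32 mm below knob_grip. The compressor is heavy and does not move; its case is 170 x 130 mm and 88 mm high, the dial's turret is 94 mm across and its face stands 122 mm above the table. Axes: -x points from the dial's centre to the middle of the green arc, z up.
- green_mid (a point): Middle of the green arc, on the dial face, 36 mm from the centre. The arc reaches 0.46 rad to either side of it.
- spindle (a joint): Turn of the knob in rad, growing clockwise seen from above, 0 to 1.8, friction about 0.05 N m. The pointer is at the middle of the green arc at 1.10, and in the arc from 0.64 to 1.56. The lock slot lies somewhere between 0.68 and 1.52 and accepts the knob within about 0.03 rad.
- knob (a joint): How far the knob is pulled up, in m: 0 down, 0.012 fully up and locked. It slides with about 3 N of friction and stays where it is left. Away from the slot a key inside meets a sprung gate after 1 mm; at the slot it rises freely, and once up it can no longer be turned.
- gate (a joint): How far the hidden sprung gate is pushed up by a pull against the shut lock, in m: 4 N per mm (so a pull of 7 N lifts it about 1 mm, 11 N 2 mm, counting the 3 N of friction). It drops back to 0 when the slot comes over the key. More than 0.004 (16 N on the gate) would bend it.
- tape_roll: roll of masking tape lying flat, 104 mm across, 25 high; a bystander, origin at the centre of its underside.
- eraser: pale eraser, 22 x 50 x 13 mm; a bystander, origin at the centre of its underside.
- charcoal_box: dark grey flat box, 115 x 60 x 23 mm; a bystander, origin at the centre of its underside.
- jar_1: small black jar with grey lid, 44 mm across, 68 high; a bystander, origin at the centre of its underside.
- dropper: amber dropper bottle, 34 mm across, 102 high; a bystander, origin at the centre of its underside.
- muller: glass muller with a brown wooden handle, 60 mm across, 104 high; a bystander, origin at the centre of its underside.
- tube_07: paint tube lying flat, 172 x 55 x 35 mm; a bystander, origin at the centre of its underside.

How it is judged (in metres and radians):
On the way:
1. the pointer has been turned into the green arc with the knob not yet pulled out (value of joint spindle between 0.62 and 1.58 rad and value of joint knob below 0.006 m), for 0.1 s.
At the end, for the whole second after the job is handed in: The knob is pulled up by more than 10 mm of its 12 mm and stays up, its key in the lock slot (gate back within 1 mm of rest), with the pointer in the green arc (within 0.48 rad of its middle) (value of joint spindle between 0.62 and 1.58 rad and value of joint knob above 0.01 m and value of joint gate below 0.001 m); the robot touches nothing.
It fails at once if the sprung gate is pushed up more than 4 mm: the knob was pulled with more than 16 N against the shut lock (value of joint gate above 0.004 m).
It fails at once if a bystander is moved more than 20 mm (distance of any of tape_roll, eraser, charcoal_box, jar_1, dropper, muller, tube_07 from where it was at the start of the episode above 0.02 m).
It also fails if it takes over 64 s, if anything falls off the work surface, if the arm or the gripper's body presses on something with over 40 N, if the wrist force passes 120 N, or if a joint passes its speed limit or range.

ROBOT

A 6-joint arm with a two-finger parallel gripper is mounted at the origin on a cart in front of the work surface, level with it; the furniture and walls round the work are solid. World frame = base frame: x ahead of the robot, y to its left, z up, the work surface at z = 0. Lengths are in mm, angles in rad, forces in N, time in s.
With the tool pointing down it reaches from about 400 to 925 mm from the base axis. Payload 12.5 kg.
Tool frame: the origin (TCP) lies on the centre line of the jaws, within the pads' length; the fingertips stand 8 mm ahead of it and the grasp point (between the pads) lies 11 mm behind it; z points along the fingers, x is the direction in which the jaws open and shut, and the axes are right-handed (so a half turn about z gives the same grasp; the last joint's range is limited). The gripper opens to 95 mm and grips with 3 to 60 N. Pads are 20 mm wide; open, the fingers measure 119 mm over their backs; the gripper's body (75 mm by 180 mm) begins 59 mm behind the grasp point.
Start: joints at [-1.346, 0.491, 1.559, -0, 1.092, -0.106], TCP at [203.023, -591.124, 222.661] pointing down, gripper open.
Joint ranges: [-3.1, 3.1], [-0.84, 2.19], [0.05, 2.79], [-1.13, 4.28], [0.06, 2.93], [-2.69, 2.69]. Speed limits (rad/s): [2.22, 2.22, 2.79, 3.14, 3.14, 3.14].

INTERFACE

Orientations are given as [roll, pitch, yaw] about the fixed x, y, z axes, in that order (R = Rz(yaw) Ry(pitch) Rx(roll)).
In Python, from cell import env gives the robot as it stands. The module is installed in compiled form; this text tells all that it offers.
- The arm moves only by the tool send_rows, never from a script. Its argument "moves" is a list that holds one entry, the list of rows, each a list of 6 numbers: the shift along the tool's x, y, z as a fraction of full scale, then the turn, a rotation vector about the tool's x, y, z as a fraction of full scale. A call has 1 to 12 rows; each row is the pose to reach, as a shift and turn from the pose commanded when the call began, along the tool's axes at that moment; what a row does not reach only later rows make up. Full scale, the value 1, is 0.3 m for a shift and 90 degrees for a turn. A row lasts 1/12 s, in which the tool goes at most 41.7 mm and 7.16 degrees, less where a joint would pass 70% of its speed; a pose out of reach is approached as far as the arm can. A call with a number of a shift or a turn outside -1 to 1 is refused whole. A call with a gripper value outside its range is refused whole. "grip" is the gripper's target within -1 to 1 (shut at 1, half-way at 0, fully open at -1), set as the call begins (left out, the last holds). The fingers move at their own pace and stop on an object; the grip force is fixed at half the most. Time passes only in rows, so rows that repeat a pose let the fingers close. It gives the time, the measured TCP pose, the force and the opening at its end, in the units of the state.
- env.state(): the state, without advancing time (a new reading comes with each control period).
- env.read_camera(name): name is "scene" or "top" or "wrist"; returns a dict with "image" (480x640x3 uint8, red, green, blue), "mtx" (3x3 intrinsics, pixels), "T" (4x4, takes a point from camera to world coordinates); the wrist camera has in their place "mount" (4x4, takes a point from camera to tool coordinates, whose origin is the TCP and whose axes are the tool frame's). Camera axes: x right, y up, looking along -z (the intrinsics and any distortion apply to the point x, -y, -z); pixel columns grow to the right and rows downward; lengths in mm; the calibration is good to about 2 mm. A picture is of the moment at which its call begins: read the wrist's pose just before it. There is no depth.
- env.job_done(): hands the job in, once; it reports no verdict.
Trained networks look in the newest picture that a camera, given by its name, has taken for a name from the list of things; names that differ only in an ending like _2 or _b are one class to them, and where a whole thing is asked for, a point or a joint stands for the part that bears it (a point fixed in the world has none). Each returns a list of dicts, best first, with "confidence" (0 to 1); they miss things now and then, are a little off and sometimes report something else, mostly with a low value. They report only what shows in the picture. A call takes as long as a camera call.
- env.look_for(camera, thing): "xy" ([column, row] in pixels, amid what is visible of it).
- env.outline_of(camera, thing): "region" (480x640 bool, what is visible of it) and "xy" ([column, row] in pixels, amid what is visible of it).
The state is a dict: "t": time; "joints": joint angles; "qvel": joint speeds; "tau": joint torques, N m; "eef_pos": TCP position; "tcp_rot": TCP orientation; "ft_force": force on the tool from outside, world axes, zero at the start; "moment": the same for the moment, N m; "opening": opening from 0.0 (shut) to 1.0 (fully open).
Only numpy, scipy, OpenCV 4.12 (cv2) and the standard library are available. Lean on these libraries where they do the work, as an engineer would, in place of code of your own. Each camera call takes 0.05 s, during which the arm holds its last target. There are 200 camera calls.

## Working session

There is one attempt and no reset: what is moved stays moved. The work goes in short steps, Python scripts to look and compute and a tool call to move; the robot and the scene stay as the last step left them, time stands still between calls to the robot, and variables do not carry over. Pictures are saved under pics/ and viewed, about 8 in all and at most 12, crops included, and the job is handed in when it is done.

Besides the shell and the picture viewer there is one more tool, called after "Call:" as a command line: name --argument value ..., lists and objects as JSON in quotes. send_rows: Moves the arm, as the interface text tells. Its arguments: {"type":"object","properties":{"moves":{"type":"array","items":{"type":"array","items":{"type":"array","items":{"type":"number"}}}},"grip":{"type":"number"}},"required":["moves"]}

```bash
mkdir -p pics; cat > h.py <<'E'
import numpy as np, cv2
from scipy.spatial.transform import Rotation as R
from cell import env
def ray(c,uv,T):
    p=np.array([(uv[0]-c["mtx"][0,2])/c["mtx"][0,0],(uv[1]-c["mtx"][1,2])/c["mtx"][1,1],1.0])
    d=T[:3,:3]@np.array([p[0],-p[1],-1.0]); return T[:3,3],d
def atz(c,uv,z,T=None):
    T=c["T"] if T is None else T
    o,d=ray(c,uv,T); return o+d*(z-o[2])/d[2]
def save(n,im): cv2.imwrite("pics/"+n+".png",im[:,:,::-1])
E
python3 - <<'E'
from h import *
z={"knob_grip":154,"pointer_tip":132,"dial_centre":122,"green_mid":122,"tape_roll":20,"jar_1":60,"dropper":80,"muller":80,"tube_07":20,"eraser":10,"charcoal_box":20}
s=env.state();print({k:np.round(v,3) for k,v in s.items()})
for n in("top","scene"):
    c=env.read_camera(n);save(n,c["image"]);print(n,c["mtx"].round(0).tolist(),c["T"].round(2).tolist(), [k for k in c])
    for k,h in z.items():
        r=env.look_for(n,k)[:2]
        for q in r: print(k,np.round(q["xy"]),round(q["confidence"],2),atz(c,q["xy"],h).round(0))
E
```

```text
{'t': np.float64(0.0), 'joints': array([-1.346,  0.492,  1.559, -0.   ,  1.092, -0.106]), 'qvel': array([ 0.001,  0.001, -0.001, -0.   , -0.001,  0.002]), 'tau': array([-1.0000e-03, -6.1264e+01, -2.5819e+01,  6.9000e-02,  4.8000e-02,
       -0.0000e+00]), 'eef_pos': array([ 202.96 , -590.869,  222.056]), 'tcp_rot': array([-3.141e+00,  1.000e-03, -1.240e+00]), 'ft_force': array([-0.109, -0.02 , -0.045]), 'moment': array([-0.041,  0.016, -0.009]), 'opening': np.float64(1.002)}
top [[480.0, 0.0, 322.0], [0.0, 480.0, 239.0], [0.0, 0.0, 1.0]] [[0.03, 0.99, -0.12, 478.07], [-1.0, 0.03, 0.02, -78.64], [0.02, 0.12, 0.99, 1207.61], [0.0, 0.0, 0.0, 1.0]] ['image', 'mtx', 'T']
knob_grip [290. 254.] 0.73 [567. -29. 154.]
pointer_tip [290. 254.] 0.95 [567. -27. 132.]
dial_centre [294. 258.] 0.92 [560. -36. 122.]
dial_centre [412. 262.] 0.57 [ 559. -303.  122.]
green_mid [293. 262.] 0.59 [549. -34. 122.]
tape_roll [448. 312.] 0.63 [ 444. -414.   20.]
jar_1 [459. 241.] 0.56 [ 616. -431.   60.]
dropper [313. 174.] 0.5 [765. -73.  80.]
muller [259. 163.] 0.85 [789.  57.  80.]
tube_07 [189. 227.] 0.79 [637. 230.  20.]
eraser [402. 318.] 0.57 [ 426. -303.   10.]
eraser [289. 257.] 0.24 [569. -18.  10.]
charcoal_box [413. 261.] 0.76 [ 569. -328.   20.]
scene [[620.0, 0.0, 325.0], [0.0, 620.0, 233.0], [0.0, 0.0, 1.0]] [[-0.34, -0.71, 0.62, 1459.74], [0.94, -0.27, 0.21, 211.38], [0.01, 0.65, 0.76, 1181.34], [0.0, 0.0, 0.0, 1.0]] ['image', 'mtx', 'T']
knob_grip [354. 224.] 0.69 [576. -28. 154.]
pointer_tip [352. 227.] 0.75 [569. -36. 132.]
dial_centre [354. 249.] 0.56 [618. -13. 122.]
green_mid [351. 250.] 0.79 [623. -19. 122.]
tape_roll [241. 189.] 0.58 [ 450. -378.   20.]
jar_1 [184. 221.] 0.87 [ 633. -440.   60.]
dropper [304. 319.] 0.69 [802. -61.  80.]
muller [362. 351.] 0.62 [832.  77.  80.]
tube_07 [454. 319.] 0.93 [648. 235.  20.]
eraser [265. 192.] 0.47 [ 428. -317.   10.]
charcoal_box [234. 228.] 0.75 [ 579. -336.   20.]
```

```bash
python3 - <<'E'
from h import *
a=cv2.imread("pics/top.png");b=cv2.imread("pics/scene.png")
A=cv2.resize(a[200:310,230:350],(436,400),interpolation=cv2.INTER_CUBIC);B=cv2.resize(b[170:290,290:420],None,fx=3,fy=3,interpolation=cv2.INTER_CUBIC)
o=np.zeros((400,800,3),np.uint8);o[:,:400]=A[:,:400];o[:360,405:795]=B;cv2.imwrite("pics/c1.png",o)
E
```

```text
(no output)
```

View pics/c1.png

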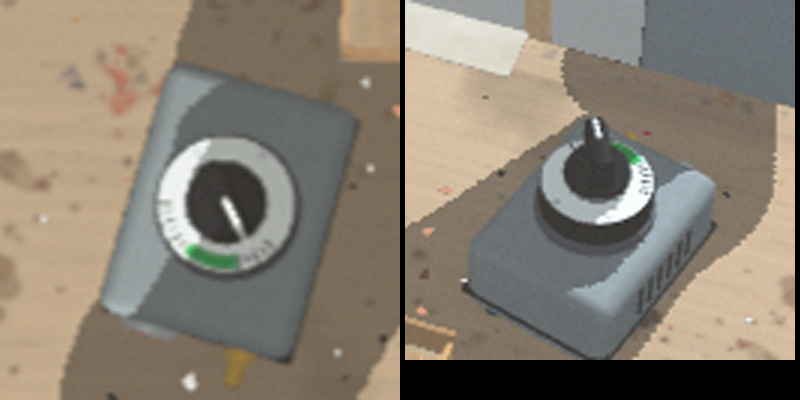

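View pics/scene.png

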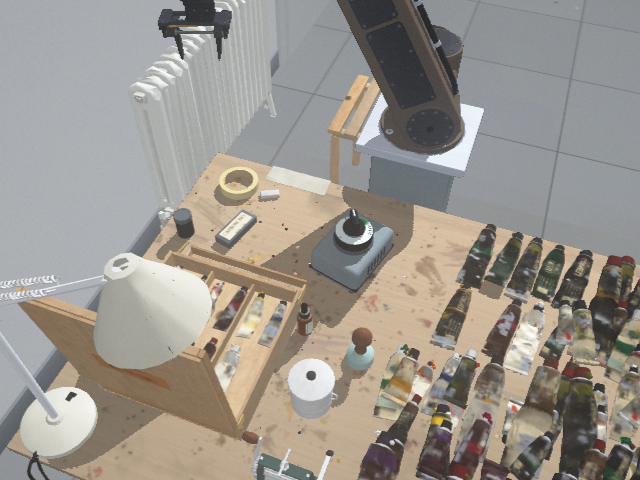

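The top crop shows the dial centre at about pixel (292.5, 256.7). The pointer points down-right and the green arc is down-left, so clockwise goes from the pointer to the arc. I'm moving above the knob.

Call:
send_rows --moves '[[[-0.1,-0.12,-0.02,0,0,0],[-0.2,-0.25,-0.04,0,0,0],[-0.3,-0.38,-0.06,0,0,0],[-0.4,-0.5,-0.08,0,0,0],[-0.5,-0.63,-0.1,0,0,0],[-0.6,-0.75,-0.1,0,0,0],[-0.69,-0.87,-0.1,0,0,0],[-0.69,-0.87,-0.1,0,0,0],[-0.69,-0.87,-0.1,0,0,0]]]' --grip -1

```text
t: 1.95
eef_pos: [385.0, -305.7, 253.2]
tcp_rot: [-3.141, 0.0, -1.236]
ft_force: [-0.5, 0.4, 0.3]
opening: 1.002
```

Call:
send_rows --moves '[[[-0.1,-0.12,0,0,0,0],[-0.2,-0.25,0,0,0,0],[-0.3,-0.38,0,0,0,0],[-0.4,-0.5,0,0,0,0],[-0.5,-0.63,0,0,0,0],[-0.6,-0.75,0,0,0,0],[-0.69,-0.87,0,0,0,0],[-0.69,-0.87,0,0,0,0],[-0.69,-0.87,0,0,0,0],[-0.69,-0.87,0,0,0,0]]]'

```text
t: 2.78
eef_pos: [562.8, -28.5, 252.2]
tcp_rot: [3.141, 0.0, -1.237]
ft_force: [-0.5, -1.3, -0.2]
opening: 1.002
```

```bash
cat >> h.py <<'E'
def wrist():
    s=env.state();c=env.read_camera("wrist")
    T=np.eye(4);T[:3,:3]=R.from_euler("xyz",s["tcp_rot"]).as_matrix();T[:3,3]=s["eef_pos"]
    c["T"]=T@c["mount"];return s,c
def tool(s,target):
    return R.from_euler("xyz",s["tcp_rot"]).inv().apply(np.array(target)-s["eef_pos"])/300
E
python3 - <<'E'
from h import *
s,c=wrist();save("w1",c["image"]);print(s["t"],s["eef_pos"].round(1),s["tcp_rot"].round(3),s["ft_force"].round(1),s["joints"].round(2))
for k,h in {"knob_grip":154,"pointer_tip":132,"dial_centre":122,"green_mid":122}.items():
    for q in env.look_for("wrist",k)[:2]: print(k,np.round(q["xy"]),round(q["confidence"],2),atz(c,q["xy"],h).round(1))
E
```

```text
2.7833 [562.8 -28.5 252.2] [ 3.141  0.    -1.237] [-0.5 -1.3 -0.2] [-0.17  0.37  1.67 -0.    1.09  1.07]
knob_grip [325. 231.] 0.62 [569.1 -30.2 154. ]
knob_grip [611. 269.] 0.52 [ 606.4 -217.3  154. ]
pointer_tip [324. 229.] 0.95 [565.1 -31.  132. ]
dial_centre [322. 208.] 0.57 [577.2 -25.  122. ]
green_mid [323. 207.] 0.64 [578.2 -25.6 122. ]
```

View pics/w1.png

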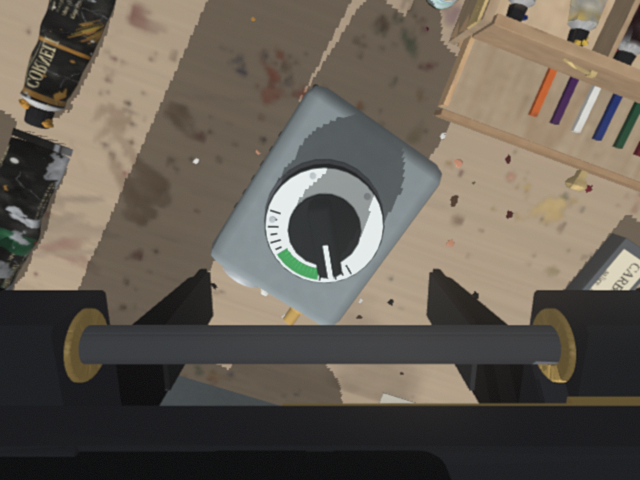

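The wrist picture shows the white dial centred at about (324.5, 224.5). The pointer line runs from (325, 247) to (328, 277), and the green arc from (277, 252) to (318, 280).

```bash
python3 - <<'E'
from h import *
im=cv2.imread("pics/w1.png");np.set_printoptions(suppress=True)
c=env.read_camera("wrist");s=env.state()
T=np.eye(4);T[:3,:3]=R.from_euler("xyz",s["tcp_rot"]).as_matrix();T[:3,3]=s["eef_pos"];T=T@c["mount"]
print(s["eef_pos"].round(1), T[:3,3].round(0))
hsv=cv2.cvtColor(im,cv2.COLOR_BGR2HSV)
roi=np.zeros(im.shape[:2],np.uint8);cv2.circle(roi,(324,224),66,255,-1)
g=cv2.inRange(hsv,(45,80,50),(85,255,255))&roi
w=cv2.inRange(hsv,(0,0,130),(180,22,255))&roi
P=lambda m,z:np.array([atz(c,(u,v),z,T)[:2] for v,u in np.argwhere(m>0)])
pw=P(w,122);
best=None
# dial outline circle
cs=max(cv2.findContours(w|g,cv2.RETR_EXTERNAL,cv2.CHAIN_APPROX_NONE)[0],key=cv2.contourArea)
hull=cv2.convexHull(cs)[:,0]
H=np.array([atz(c,q,122,T)[:2] for q in hull]).astype(np.float32)
(cx,cy),r=cv2.minEnclosingCircle(H);print("dial",cx,cy,r)
A=np.c_[2*H,np.ones(len(H))];x=np.linalg.lstsq(A,(H**2).sum(1),rcond=None)[0];print("fit",x[:2],np.sqrt(x[2]+x[:2]@x[:2]))
pg=P(g,122)-x[:2];a=np.unwrap(np.arctan2(pg[:,1],pg[:,0])%(2*np.pi));print("green deg",np.degrees([np.percentile(a,1),np.median(a),np.percentile(a,99)]),np.hypot(*pg.T).mean())
for uv,z in(((325,247),167),((328,277),132),((327,265),167),((325,247),150)):
    p=atz(c,uv,z,T)[:2]-x[:2];print(uv,z,p,np.degrees(np.arctan2(p[1],p[0]))%360)
cv2.imwrite("pics/w1c.png",cv2.resize(im[150:300,250:400],None,fx=4,fy=4,interpolation=cv2.INTER_CUBIC))
E
```

```text
[561.9 -31.2 252.8] [627.  -9. 414.]
dial 562.5883178710938 -34.71665573120117 47.711002349853516
fit [560.29180393 -35.67832319] 45.659592547057976
green deg [134.31458761 160.58881534 188.43726539] 33.719845921047764
(325, 247) 167 [1.10309097 0.79741507] 35.86284612036783
(328, 277) 132 [-28.76556318 -12.29079261] 203.13578480479887
(327, 265) 167 [-9.59636275 -4.21645668] 203.71976023127598
(325, 247) 150 [-3.40073641 -1.00019266] 196.38916918624906
```

View pics/w1c.png

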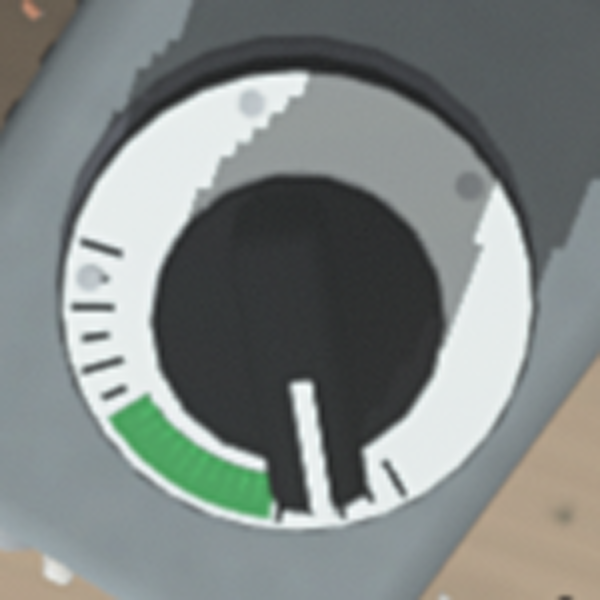

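```bash
python3 - <<'E'
from h import *
np.set_printoptions(suppress=True)
c=env.read_camera("wrist");s=env.state()
T=np.eye(4);T[:3,:3]=R.from_euler("xyz",s["tcp_rot"]).as_matrix();T[:3,3]=s["eef_pos"];T=T@c["mount"]
f=lambda u,v,z:atz(c,(250+u/4,150+v/4),z,T)[:2]
H=np.array([f(u,v,122) for u,v in((62,305),(535,310),(300,70),(310,530),(115,155),(483,160))])
A=np.c_[2*H,np.ones(len(H))];x=np.linalg.lstsq(A,(H**2).sum(1),rcond=None)[0];print("dial",x[:2],np.sqrt(x[2]+x[:2]@x[:2]))
S=np.array([f(u,v,135) for u,v in((153,315),(444,315),(297,175),(185,405),(190,220),(410,220))])
A=np.c_[2*S,np.ones(len(S))];y=np.linalg.lstsq(A,(S**2).sum(1),rcond=None)[0];print("skirt",y[:2],np.sqrt(y[2]+y[:2]@y[:2]))
for a,b in(((302,381),(320,515)),((237,235),(275,510)),((322,215),(370,495))):
    d=f(*b,167)-f(*a,167);print(f(*a,167),f(*b,167),np.degrees(np.arctan2(d[1],d[0]))%360,np.hypot(*d))
for u,v in((128,405),(272,495),(195,465)):
    d=f(u,v,122)-x[:2];print(np.hypot(*d),np.degrees(np.arctan2(d[1],d[0]))%360)
E
```

```text
dial [563.5219075 -34.262811 ] 42.747805068524755
skirt [564.75680263 -33.86149613] 25.31800180124177
[562.62489606 -34.66876149] [542.72321062 -44.54850894] 206.40107404985318 22.21905697709372
[581.16111068 -17.85647272] [541.2201329  -37.53523464] 206.2292855637632 44.525670992220284
[588.21101288 -29.03798133] [548.42859599 -50.91689426] 208.80922758924646 45.40184494751789
36.08832337955352 139.05490340078532
35.984885795809525 191.30322239650914
35.329104599904824 166.2853427696711
```

The axis is at about (564, -34), the pointer at 206.5° and the green middle at 165°, which puts the spindle at about 0.38. I'll align the jaws across the bar, descend and grip.

Call:
send_rows --moves '[[[0.012,-0.003,0.05,0,0,-0.04],[0.012,-0.003,0.1,0,0,-0.082],[0.012,-0.003,0.15,0,0,-0.082],[0.012,-0.003,0.2,0,0,-0.082],[0.012,-0.003,0.25,0,0,-0.082],[0.012,-0.003,0.3,0,0,-0.082],[0.012,-0.003,0.33,0,0,-0.082],[0.012,-0.003,0.35,0,0,-0.082],[0.012,-0.003,0.355,0,0,-0.082],[0.012,-0.003,0.355,0,0,-0.082],[0.012,-0.003,0.355,0,0,-0.082]]]'

```text
t: 4.05
eef_pos: [564.6, -33.3, 146.8]
tcp_rot: [-3.141, -0.001, -1.111]
ft_force: [-0.4, 0.6, 0.8]
opening: 0.998
```

```bash
python3 - <<'E'
from h import *
s,c=wrist();save("w2",c["image"]);print(s["t"],s["eef_pos"].round(1),s["tcp_rot"].round(3),s["ft_force"].round(1))
E
```

```text
4.05 [564.6 -33.3 146.8] [-3.141e+00 -1.000e-03 -1.111e+00] [-0.4  0.6  0.8]
```

View pics/w2.png

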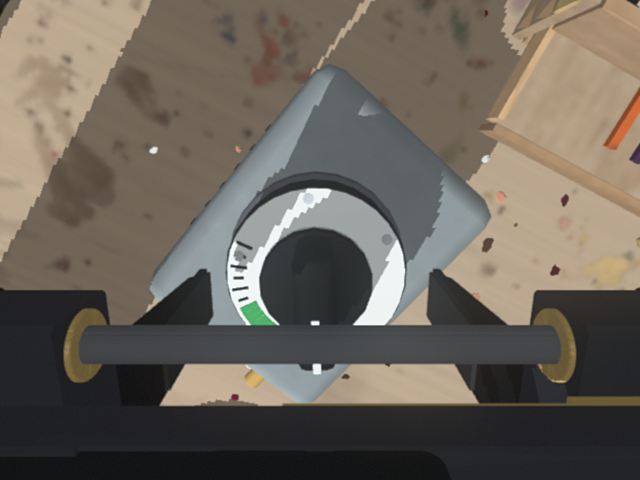

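The bar runs straight up and down in the picture at columns 316–318, midway between the fingers, so it is aligned. I'm closing the gripper.

Call:
send_rows --moves '[[[0,0,0,0,0,0],[0,0,0,0,0,0],[0,0,0,0,0,0],[0,0,0,0,0,0],[0,0,0,0,0,0],[0,0,0,0,0,0],[0,0,0,0,0,0],[0,0,0,0,0,0],[0,0,0,0,0,0],[0,0,0,0,0,0],[0,0,0,0,0,0],[0,0,0,0,0,0]]]' --grip 1

```text
t: 5.1
eef_pos: [564.3, -33.2, 146.1]
tcp_rot: [3.142, -0.0, -1.111]
ft_force: [0.8, -0.1, 0.6]
opening: 0.215
```

```bash
python3 - <<'E'
from h import *
s=env.state();print(s["t"],s["eef_pos"].round(2),s["tcp_rot"].round(3),s["ft_force"].round(2),s["moment"].round(2),s["opening"],s["qvel"].round(3))
E
```

```text
5.1 [564.26 -33.16 146.09] [ 3.142 -0.    -1.111] [ 0.76 -0.14  0.56] [-0.02 -0.03  0.03] 0.21480487898764372 [ 0.002  0.001 -0.001 -0.     0.001 -0.001]
```

Call:
send_rows --moves '[[[0,0,0,0,0,0],[0,0,0,0,0,0],[0,0,0,0,0,0],[0,0,0,0,0,0.025],[0,0,0,0,0,0.05],[0,0,0,0,0,0.075],[0,0,0,0,0,0.1],[0,0,0,0,0,0.125],[0,0,0,0,0,0.15],[0,0,0,0,0,0.17],[0,0,0,0,0,0.17],[0,0,0,0,0,0.17]]]'

```text
t: 6.1
eef_pos: [563.7, -31.6, 146.1]
tcp_rot: [3.141, 0.003, -1.379]
ft_force: [-2.9, 10.8, 4.0]
opening: 0.166
```

```bash
cat > st.py <<'E'
from h import *
s=env.state();print(s["t"],s["eef_pos"].round(2),s["tcp_rot"].round(3),s["ft_force"].round(2),s["moment"].round(3),round(s["opening"],3),s["joints"].round(2))
E
python3 st.py; python3 - <<'E'
from h import *
s,c=wrist();save("w3",c["image"]);
E
```

```text
6.1 [563.67 -31.56 146.12] [ 3.141e+00  3.000e-03 -1.379e+00] [-2.91 10.84  4.  ] [ 2.056  0.396 -0.041] 0.166 [-0.17  0.5   1.79  0.    0.86  1.2 ]
```

View pics/w3.png

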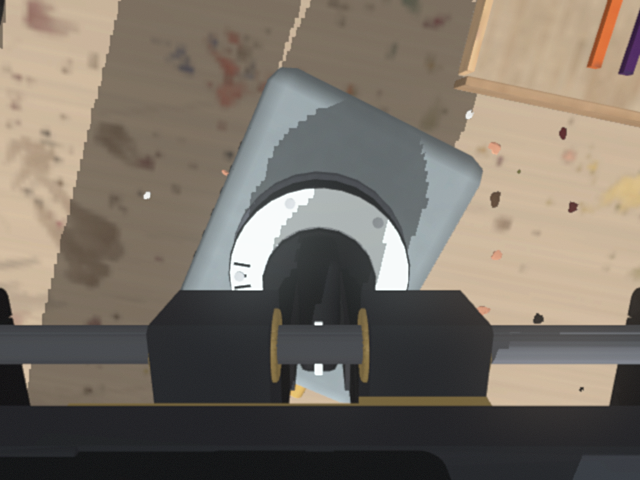

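The bar is gripped with the pointer on the jaw centre line (column 319). A side force of 10.8 N shows the grip is about 1.8 mm off the axis. I'll correct that and start a light pull.

Call:
send_rows --moves '[[[-0.003,0,0,0,0,0],[-0.006,0,0,0,0,0],[-0.006,0,0,0,0,0],[-0.006,0,-0.002,0,0,0],[-0.006,0,-0.004,0,0,0],[-0.006,0,-0.006,0,0,0],[-0.006,0,-0.008,0,0,0],[-0.006,0,-0.008,0,0,0],[-0.006,0,-0.008,0,0,0]]]'

```text
t: 6.9
eef_pos: [563.6, -31.3, 148.1]
tcp_rot: [3.141, 0.0, -1.378]
ft_force: [-1.7, 3.1, -7.8]
opening: 0.166
```

```bash
python3 st.py
```

```text
6.9 [563.64 -31.31 148.15] [ 3.141  0.    -1.378] [-1.75  3.15 -7.85] [ 0.4    0.294 -0.036] 0.166 [-0.17  0.49  1.79 -0.    0.86  1.21]
```

Call:
send_rows --moves '[[[0,0,-0.001,0,0,0],[0,0,-0.002,0,0,0.005],[0,0,-0.002,0,0,0.01],[0,0,-0.002,0,0,0.015],[0,0,-0.002,0,0,0.02],[0,0,-0.002,0,0,0.025],[0,0,-0.002,0,0,0.03],[0,0,-0.002,0,0,0.035],[0,0,-0.002,0,0,0.04],[0,0,-0.002,0,0,0.045]]]'

```text
t: 7.73
eef_pos: [563.6, -31.2, 149.0]
tcp_rot: [3.141, 0.0, -1.45]
ft_force: [-3.2, 3.5, -10.8]
opening: 0.165
```

```bash
python3 st.py
```

```text
7.7333 [563.63 -31.23 148.99] [ 3.141  0.    -1.45 ] [ -3.21   3.52 -10.83] [0.674 0.625 0.124] 0.165 [-0.17  0.49  1.79  0.    0.86  1.28]
```

Call:
send_rows --moves '[[[-0.001,0.001,0,0,0,0.005],[-0.002,0.001,0,0,0,0.01],[-0.002,0.001,0,0,0,0.015],[-0.002,0.001,0,0,0,0.02],[-0.002,0.001,0,0,0,0.025],[-0.002,0.001,0,0,0,0.03],[-0.002,0.001,0,0,0,0.035],[-0.002,0.001,0,0,0,0.04],[-0.002,0.001,0,0,0,0.045],[-0.002,0.001,0,0,0,0.05],[-0.002,0.001,0,0,0,0.055],[-0.002,0.001,0,0,0,0.06]]]'

```text
t: 8.73
eef_pos: [563.6, -30.9, 149.1]
tcp_rot: [-3.142, -0.0, -1.544]
ft_force: [-3.4, -2.4, -10.3]
opening: 0.163
```

```bash
python3 st.py
```

```text
8.7333 [563.57 -30.88 149.13] [-3.142 -0.    -1.544] [ -3.44  -2.38 -10.31] [-0.509  0.551  0.115] 0.163 [-0.17  0.49  1.79 -0.    0.86  1.37]
```

Call:
send_rows --moves '[[[0,0.001,0,0,0,0.005],[0,0.001,0,0,0,0.01],[0,0.001,0,0,0,0.015],[0,0.001,0,0,0,0.02],[0,0.001,0,0,0,0.025],[0,0.001,0,0,0,0.03],[0,0.001,0,0,0,0.035],[0,0.001,0,0,0,0.04],[0,0.001,0,0,0,0.045],[0,0.001,0,0,0,0.05],[0,0.001,0,0,0,0.055],[0,0.001,0,0,0,0.06]]]'

```text
t: 9.73
eef_pos: [563.5, -30.8, 149.2]
tcp_rot: [-3.141, 0.0, -1.638]
ft_force: [1.2, 0.8, -9.7]
opening: 0.168
```

```bash
python3 st.py
```

```text
9.7333 [563.45 -30.77 149.22] [-3.141  0.    -1.638] [ 1.2   0.77 -9.65] [-0.031 -0.242  0.152] 0.168 [-0.17  0.49  1.79  0.    0.86  1.47]
```

Call:
send_rows --moves '[[[0,0,-0.0005,0,0,0.005],[0,0,-0.0005,0,0,0.01],[0,0,-0.0005,0,0,0.015],[0,0,-0.0005,0,0,0.02],[0,0,-0.0005,0,0,0.025],[0,0,-0.0005,0,0,0.03],[0,0,-0.0005,0,0,0.035],[0,0,-0.0005,0,0,0.04],[0,0,-0.0005,0,0,0.045],[0,0,-0.0005,0,0,0.05],[0,0,-0.0005,0,0,0.055],[0,0,-0.0005,0,0,0.06]]]'

```text
t: 10.73
eef_pos: [563.4, -30.6, 149.3]
tcp_rot: [-3.141, 0.0, -1.732]
ft_force: [2.9, 5.2, -10.7]
opening: 0.166
```

```bash
python3 st.py
```

```text
10.7333 [563.4  -30.65 149.29] [-3.141  0.    -1.732] [  2.93   5.24 -10.68] [ 0.845 -0.835  0.079] 0.166 [-0.17  0.49  1.79  0.    0.86  1.56]
```

Call:
send_rows --moves '[[[-0.001,-0.001,0,0,0,0.005],[-0.002,-0.001,0,0,0,0.01],[-0.002,-0.001,0,0,0,0.015],[-0.002,-0.001,0,0,0,0.02],[-0.002,-0.001,0,0,0,0.025],[-0.002,-0.001,0,0,0,0.03],[-0.002,-0.001,0,0,0,0.035],[-0.002,-0.001,0,0,0,0.04],[-0.002,-0.001,0,0,0,0.045],[-0.002,-0.001,0,0,0,0.05],[-0.002,-0.001,0,0,0,0.055],[-0.002,-0.001,0,0,0,0.06]]]'

```text
t: 11.73
eef_pos: [563.6, -30.3, 149.3]
tcp_rot: [3.141, -0.0, -1.827]
ft_force: [-1.7, -0.7, -6.2]
opening: 0.17
```

```bash
python3 st.py
```

```text
11.7333 [563.55 -30.34 149.31] [ 3.141 -0.    -1.827] [-1.66 -0.7  -6.24] [-0.189  0.187  0.129] 0.17 [-0.17  0.49  1.79 -0.    0.86  1.66]
```

The pull dropped to 6 N at the same height, so this may be the slot. I'll stop turning and probe up by 0.6 mm.

Call:
send_rows --moves '[[[0,0,-0.001,0,0,0],[0,0,-0.002,0,0,0],[0,0,-0.002,0,0,0],[0,0,-0.002,0,0,0]]]'

```text
t: 12.07
eef_pos: [563.5, -30.3, 149.6]
tcp_rot: [3.141, -0.0, -1.826]
ft_force: [-1.0, -1.8, -11.7]
opening: 0.164
```

```bash
python3 st.py
```

```text
12.0667 [563.55 -30.3  149.62] [ 3.141 -0.    -1.826] [ -1.    -1.76 -11.71] [-0.324 -0.039  0.06 ] 0.164 [-0.17  0.49  1.79 -0.    0.86  1.66]
```

Force rose to 11.7 N, so the lock is still shut and the drop was friction hysteresis. I'll keep turning.

Call:
send_rows --moves '[[[0,0,0,0,0,0.005],[0,0,0,0,0,0.01],[0,0,0,0,0,0.015],[0,0,0,0,0,0.02],[0,0,0,0,0,0.025],[0,0,0,0,0,0.03],[0,0,0,0,0,0.035],[0,0,0,0,0,0.04],[0,0,0,0,0,0.045],[0,0,0,0,0,0.05]]]'

```text
t: 12.9
eef_pos: [563.6, -30.2, 149.8]
tcp_rot: [3.141, 0.0, -1.905]
ft_force: [-0.9, 0.2, -12.9]
opening: 0.161
```

```bash
python3 st.py
```

```text
12.9 [563.57 -30.19 149.84] [ 3.141  0.    -1.905] [ -0.87   0.24 -12.94] [-0.024  0.082  0.17 ] 0.161 [-0.17  0.49  1.79  0.    0.86  1.73]
```

Call:
send_rows --moves '[[[0,0,0.0006,0,0,0.005],[0,0,0.001,0,0,0.01],[0,0,0.001,0,0,0.015],[0,0,0.001,0,0,0.02],[0,0,0.001,0,0,0.025],[0,0,0.001,0,0,0.03],[0,0,0.001,0,0,0.035],[0,0,0.001,0,0,0.04],[0,0,0.001,0,0,0.045],[0,0,0.001,0,0,0.05]]]'

```text
t: 13.73
eef_pos: [563.7, -30.1, 149.6]
tcp_rot: [-3.142, 0.0, -1.984]
ft_force: [-2.5, 5.2, -5.9]
opening: 0.164
```

```bash
python3 st.py
```

```text
13.7333 [563.67 -30.1  149.62] [-3.142  0.    -1.984] [-2.52  5.18 -5.9 ] [0.745 0.483 0.143] 0.164 [-0.17  0.49  1.79  0.    0.86  1.81]
```

Call:
send_rows --moves '[[[-0.001,0,-0.0005,0,0,0],[-0.002,0,-0.001,0,0,0],[-0.002,0,-0.001,0,0,0],[-0.002,0,-0.001,0,0,0]]]'

```text
t: 14.07
eef_pos: [563.7, -30.0, 149.6]
tcp_rot: [3.141, -0.001, -1.983]
ft_force: [-4.1, -2.2, -10.1]
opening: 0.169
```

```bash
python3 st.py
```

```text
14.0667 [563.72 -30.   149.65] [ 3.141e+00 -1.000e-03 -1.983e+00] [ -4.07  -2.17 -10.08] [-0.291  0.711  0.105] 0.169 [-0.17  0.49  1.79 -0.    0.86  1.81]
```

Still shut at 10 N. Continuing.

Call:
send_rows --moves '[[[0,0.001,0,0,0,0.005],[0,0.001,0,0,0,0.01],[0,0.001,0,0,0,0.015],[0,0.001,0,0,0,0.02],[0,0.001,0,0,0,0.025],[0,0.001,0,0,0,0.03],[0,0.001,0,0,0,0.035],[0,0.001,0,0,0,0.04],[0,0.001,0,0,0,0.045],[0,0.001,0,0,0,0.05]]]'

```text
t: 14.9
eef_pos: [563.7, -29.8, 149.9]
tcp_rot: [-3.141, -0.0, -2.062]
ft_force: [-2.1, -4.8, -12.4]
opening: 0.168
```

```bash
python3 st.py
```

```text
14.9 [563.69 -29.77 149.88] [-3.141 -0.    -2.062] [ -2.06  -4.79 -12.43] [-0.958  0.278  0.133] 0.168 [-0.17  0.49  1.79 -0.    0.86  1.89]
```

Call:
send_rows --moves '[[[0.001,0,0,0,0,0.005],[0.0015,0,0,0,0,0.01],[0.0015,0,0,0,0,0.015],[0.0015,0,0,0,0,0.02],[0.0015,0,0,0,0,0.025],[0.0015,0,0,0,0,0.03],[0.0015,0,0,0,0,0.035],[0.0015,0,0,0,0,0.04],[0.0015,0,0,0,0,0.045]]]'

```text
t: 15.65
eef_pos: [563.7, -29.8, 150.0]
tcp_rot: [-3.141, 0.001, -2.133]
ft_force: [2.7, 3.0, -12.6]
opening: 0.171
```

```bash
python3 st.py
```

```text
15.65 [563.68 -29.8  149.99] [-3.141e+00  1.000e-03 -2.133e+00] [  2.71   2.95 -12.55] [ 0.491 -0.616  0.124] 0.171 [-0.17  0.49  1.79  0.    0.86  1.96]
```

Call:
send_rows --moves '[[[-0.0005,0,0.0003,0,0,0.005],[-0.0005,0,0.0003,0,0,0.01],[-0.0005,0,0.0003,0,0,0.015],[-0.0005,0,0.0003,0,0,0.02],[-0.0005,0,0.0003,0,0,0.025],[-0.0005,0,0.0003,0,0,0.03],[-0.0005,0,0.0003,0,0,0.035],[-0.0005,0,0.0003,0,0,0.04],[-0.0005,0,0.0003,0,0,0.045]]]'

```text
t: 16.4
eef_pos: [563.8, -29.7, 150.3]
tcp_rot: [-3.141, 0.001, -2.204]
ft_force: [2.3, 5.3, -2.9]
opening: 0.167
```

```bash
python3 st.py;  python3 - <<'E'
from h import *
s,c=wrist();t=env.read_camera("top");S=env.read_camera("scene")
o=np.zeros((400,800,3),np.uint8)
o[:,:400]=cv2.resize(t["image"][200:310,230:340],(400,400),interpolation=cv2.INTER_CUBIC)
o[:,400:]=cv2.resize(c["image"][150:400,200:450],(400,400),interpolation=cv2.INTER_CUBIC);save("m1",o)
E
```

```text
16.4 [563.79 -29.75 150.32] [-3.141e+00  1.000e-03 -2.204e+00] [ 2.32  5.35 -2.88] [ 1.074 -0.458  0.071] 0.167 [-0.17  0.49  1.79  0.    0.86  2.03]
```

View pics/m1.png

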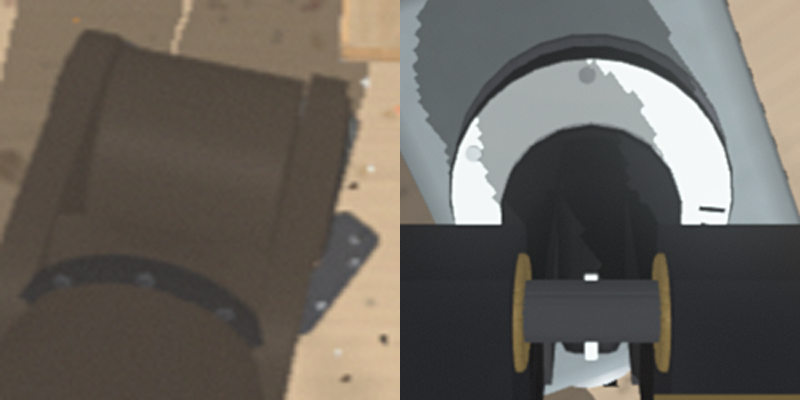

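The pull fell to 2.9 N and the hand rose although I had lowered the command, so this is very likely the slot (spindle about 1.47). In the wrist view the pointer (column 591 of the crop) is still on the jaw centre. I'll probe up 0.6 mm without turning.

Call:
send_rows --moves '[[[0,0,-0.001,0,0,0],[0,0,-0.002,0,0,0],[0,0,-0.002,0,0,0],[0,0,-0.002,0,0,0]]]'

```text
t: 16.88
eef_pos: [563.8, -29.7, 151.0]
tcp_rot: [-3.141, 0.001, -2.204]
ft_force: [2.0, 5.3, -2.8]
opening: 0.166
```

```bash
python3 st.py
```

```text
16.8833 [563.81 -29.73 150.95] [-3.141e+00  1.000e-03 -2.204e+00] [ 1.97  5.3  -2.78] [ 1.067 -0.435  0.06 ] 0.166 [-0.17  0.49  1.79  0.    0.86  2.03]
```

It rises freely at 2.8 N, so this is the slot. Pulling up.

Call:
send_rows --moves '[[[0,0,-0.003,0,0,0],[0,0,-0.006,0,0,0],[0,0,-0.009,0,0,0],[0,0,-0.012,0,0,0],[0,0,-0.015,0,0,0],[0,0,-0.018,0,0,0],[0,0,-0.02,0,0,0],[0,0,-0.02,0,0,0],[0,0,-0.02,0,0,0]]]'

```text
t: 17.63
eef_pos: [563.8, -29.7, 157.1]
tcp_rot: [-3.141, 0.001, -2.204]
ft_force: [2.4, 5.0, -3.0]
opening: 0.163
```

```bash
python3 st.py
```

```text
17.6333 [563.81 -29.73 157.07] [-3.141e+00  1.000e-03 -2.204e+00] [ 2.42  4.95 -2.98] [ 1.074 -0.372  0.003] 0.163 [-0.17  0.48  1.78  0.    0.88  2.03]
```

Lift so far is 11 mm. I'll continue gently to the stop.

Call:
send_rows --moves '[[[0,0,-0.002,0,0,0],[0,0,-0.004,0,0,0],[0,0,-0.005,0,0,0],[0,0,-0.006,0,0,0],[0,0,-0.007,0,0,0],[0,0,-0.007,0,0,0],[0,0,-0.007,0,0,0]]]'

```text
t: 18.22
eef_pos: [563.7, -29.7, 158.3]
tcp_rot: [-3.141, 0.001, -2.204]
ft_force: [5.0, 3.9, -10.8]
opening: 0.17
```

```bash
python3 st.py
```

```text
18.2167 [563.74 -29.74 158.31] [-3.141e+00  1.000e-03 -2.204e+00] [  4.95   3.94 -10.79] [ 1.032 -0.859  0.004] 0.17 [-0.17  0.48  1.78  0.    0.88  2.03]
```

The stop is reached: 12.2 mm of lift and the force up to 10.8 N. Release.

Call:
send_rows --moves '[[[0,0,0,0,0,0],[0,0,0,0,0,0],[0,0,0,0,0,0],[0,0,0,0,0,0],[0,0,0,0,0,0],[0,0,0,0,0,0],[0,0,0,0,0,0],[0,0,0,0,0,0],[0,0,0,0,0,0]]]' --grip -1

```text
t: 18.97
eef_pos: [563.5, -29.9, 158.5]
tcp_rot: [-3.142, -0.0, -2.203]
ft_force: [-1.0, 0.4, -0.4]
opening: 0.742
```

Call:
send_rows --moves '[[[0,0,-0.04,0,0,0],[0,0,-0.1,0,0,0],[0,0,-0.17,0,0,0],[0,0,-0.24,0,0,0],[0,0,-0.3,0,0,0],[0,0,-0.35,0,0,0],[0,0,-0.35,0,0,0],[0,0,-0.35,0,0,0],[0,0,-0.35,0,0,0]]]'

```text
t: 19.72
eef_pos: [563.1, -29.8, 262.5]
tcp_rot: [3.141, -0.001, -2.203]
ft_force: [-0.6, 0.2, -1.6]
opening: 1.0
```

```bash
python3 st.py;  python3 - <<'E'
from h import *
s,c=wrist();S=env.read_camera("scene")
o=np.zeros((500,800,3),np.uint8)
o[:,:400]=cv2.resize(c["image"][130:330,240:400],(400,500),interpolation=cv2.INTER_CUBIC)
o[:400,400:]=cv2.resize(S["image"][180:280,300:400],(400,400),interpolation=cv2.INTER_CUBIC);save("m2",o)
E
```

```text
19.7167 [563.09 -29.81 262.51] [ 3.141e+00 -1.000e-03 -2.203e+00] [-0.65  0.21 -1.58] [ 0.083 -0.006 -0.034] 1.0 [-0.17  0.37  1.66 -0.    1.12  2.03]
```

View pics/m2.png

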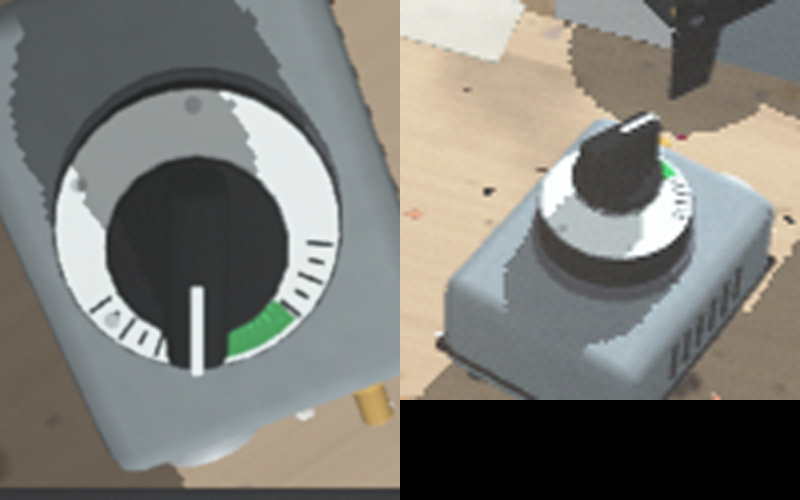

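The knob stands visibly raised and the hand is clear. The pointer computes to about 144°, and the arc runs from 139° to 191°. Handing in.

```bash
python3 -c "
from cell import env
print(env.job_done())"
```

```text
the job is handed in; nothing more can be done
None
```

The knob is turned into the green arc, pulled fully up in the lock slot and released. I handed the job in just after 19.7 s; no verdict was reported.

- **Turning:** I gripped the bar and turned it clockwise from about 0.38 rad. I searched the arc under a pull of mostly 8–13 N. The highest value I read was 12.9 N, with readings taken only at the end of each move.
- **Lock slot:** I found it at about 1.47 rad, worked out from the wrist angle. There the pull fell to 2.9 N and the knob rose freely.
- **Pull-up:** I pulled to the stop, which came after about 12.2 mm of lift with the force rising to 10.8 N. Then I opened the gripper and moved about 100 mm up.
- **Last checks:**
  - The pictures show the knob standing raised and the hand clear. Wrist force was near zero, apart from −1.6 N in z just after the lift.
  - The bar hides that end of the arc from the wrist camera. The pointer's place, about 0.37 rad from the arc's middle, is therefore worked out from angles, good to about 0.05 rad.
- **Disagreements:** Twice the pull dropped to about 6 N away from the slot. Probing upward showed the lock still shut, so I put it down to friction. The first grip was about 2–4 mm off the turning axis, and I corrected it on the way.
- **Bystanders:** I noticed no contact with the things around the compressor, but I did not measure their positions again.

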